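# Turn a leaf of the colour-chart book

### The job

The ring-bound rock colour book lies open on the bench with one stiff leaf, the one with the orange tab, standing ajar over the right-hand stack as seen from the robot. Turn that leaf with your fingertips only: push it up and over the rings and press it down flat on the left-hand stack, gently and without slapping it down or pinching it. Leave the book where it lies, do not lift it, and leave the finds and tools around it alone.

Things in the scene. Friction and masses are not known exactly. Their poses are not given: they have to be found in the camera images.
- book: Open ring-bound book lying loose on the bench, 1.4 to 2 kg; 220 mm along the spine, 344 mm across the two dark covers (3 mm thick). Origin: on the bench (z = 0) under the middle of the spine. Its x axis runs along the spine, away from the robot give or take the yaw; y to the left-hand stack; z up.
- ring_axis (a point): Middle of the axis of the three steel rings (16 mm outer radius), 26 mm above the book's origin; the axis runs along the book's x and the free leaf turns about it.
- left_stack (a point): Middle of the top of the left-hand stack of leaves, 78 mm to the book's +y, 23 mm above the bench. This stack and its mirror image on the right reach from 8 to 148 mm from the spine, 190 mm along it. Their thin index tabs (28 mm long, not orange, no higher than the stack) stick out to 166 mm, more than 30 mm from the middle of the edge.
- leaf (a joint): Angle of the free leaf about the ring axis (rad): 0 flat on the right-hand stack (book's -y side), 1.57 upright, 3.14 flat on the left-hand stack, which stops it. Starts between 0.25 and 0.9. Rigid board, 70 to 140 g. It binds on its rings: it stays at any angle where it is left, never falls by itself, and turning it takes up to 2 N at the outer edge.
- leaf_tab (a point): Middle of the outer edge of the free leaf's orange tab, 166 mm from the ring axis, in the leaf's mid-plane, which holds the ring axis. The tab is 50 mm along the spine, 18 mm deep, 4 mm thick, at the middle of the leaf's outer edge. The leaf is 190 mm along the spine, 4 mm thick, and reaches 148 mm from the ring axis.
- matrix_block: Sandstone block with bone in it, 115 x 95 mm, 75 mm high, behind the book; origin under its middle. Leave alone.
- bone_piece: Loose piece of bone, 68 x 34 mm, 22 mm high, lying to the right of the book near its far corner; origin under its middle. Leave alone.
- brush: Flat brush with a wooden handle, 170 mm long, 42 mm wide, 20 mm high, lying to the left of the book along its cover; origin under its middle. Leave alone.
- pick: Thin steel pick with a wooden handle, 167 mm long, 11 mm high, lying between the robot and the book; origin under its middle. Leave alone.
- glue_tub: Open clear plastic tub, 100 x 75 mm, 38 mm high, to one side; origin under its middle. Leave alone.
- loupe: Black stand loupe, 46 mm across, 40 mm high, to one side; origin under its middle. Leave alone.
- caliper: Steel caliper, 200 mm long, 12 mm high, lying flat on the left; origin under its middle. Leave alone.

How it is judged:
By the outcome, as a careful person would: the job done as asked, in the order asked, and still so for the second after the job is handed in, with the robot touching nothing.
It also fails if it takes over 48 s, if anything falls off the work surface, if the arm or the gripper's body presses on something with over 40 N, if the wrist force passes 120 N, or if a joint passes its speed limit or range.

### The arm

A 7-joint arm with a two-finger parallel gripper is mounted at the origin on the work surface. World frame = base frame: x ahead of the robot, y to its left, z up, the work surface at z = 0. Lengths are in m, angles in rad, forces in N, time in s.
With the tool pointing down it reaches from about 0.35 to 0.9 m from the base axis. Payload 19.9 kg.
Tool frame: the origin (TCP) lies between the finger pads; the fingertips stand 22 mm ahead of it and the grasp point (between the pads) lies 3 mm ahead of it; z points along the fingers, y is the line along which they close (so a half turn about z gives the same grasp; the last joint's range is limited). The gripper opens to 94 mm and grips with 3 to 60 N. Pads are 16 mm wide; open, the fingers measure 119 mm over their backs; the gripper's body (75 mm by 177 mm) begins 78 mm behind the grasp point.
Start: joints at [1.165, 0.417, -0.01, 1.614, 0.005, 1.111, -0.053], TCP at [0.223, -0.584, 0.227] pointing down, gripper open.
Joint ranges: [-2.81, 2.81], [-0.39, 2.02], [-1.27, 1.25], [0.06, 2.57], [-1.19, 4.33], [0.19, 2], [-2.82, 2.82]. Speed limits (rad/s): [1.89, 1.89, 2.39, 2.39, 3.01, 3.01, 3.01].

### API

Orientations are given as a unit quaternion [x, y, z, w].
In Python, from cell import env, imaging, order gives the robot as it stands.
- The arm moves only by the tool jog_arm, never from a script. Its argument "increments" is a list of rows, each a list of 5 numbers: the opening, from -1 (shut) to 1 (fully open), then the shift along the tool's x, y, z in units of 3 cm (1.0 is 3 cm), then the turn about the tool's z in units of 90 degrees (1.0 is 90 degrees). A call has 1 to 12 rows; each row shifts and turns the commanded pose from where the row before left it, along the tool's axes as they then stand; what a row does not reach is not made up. A row lasts 1/12 s, in which the tool goes at most 41.7 mm and 7.16 degrees, less where a joint would pass 70% of its speed; a pose out of reach is approached as far as the arm can. A call with a number of a shift or a turn outside -1 to 1 is refused whole. A call with a gripper value outside its range is refused whole. The fingers move at their own pace and stop on an object; "newtons" is the grip in N (left out, the last holds). Time passes only in rows, so rows that do not move let the fingers close. It gives the time, the measured TCP pose, the force, the opening and the grip force at its end, in the units of the state.
- env.observe(): the state, without advancing time (a new reading comes with each control period).
- imaging.read_camera(name): name is "scene" or "top" or "wrist"; returns the picture (480x640x3 uint8, red, green, blue); there is no depth.
- imaging.camera_model(name): a dict with "K" (3x3 intrinsics, pixels), "R" (3x3) and "t" (3): a world point X has camera coordinates R X + t. Camera axes: x right, y down, z forward; pixel columns grow to the right and rows downward; lengths in m; the calibration is good to about 2 mm. The wrist camera is an equidistant fisheye: a pixel r from the principal point sees the ray r / f radians off the axis. A picture is of the moment at which its call begins: read the wrist's pose just before it. camera_model takes no time and is no camera call; for the wrist camera it gives the pose at the moment of the call.
- order.sign_off(): hands the job in; it is judged then, once.
The state is a dict: "time_s": time; "joint_positions": joint angles; "joint_velocities": joint speeds; "joint_torque": joint torques, N m; "tool_pos": TCP position; "tool_rot": TCP orientation; "ft_force": force on the tool from outside, world axes, zero at the start; "ft_torque": the same for the moment, N m; "grip_width": finger opening in m; "grip_force": force on a finger pad.
Only numpy, scipy, OpenCV 4.12 (cv2) and the standard library are available. Lean on these libraries where they do the work, as an engineer would, in place of code of your own. Each camera call takes 0.05 s, during which the arm holds its last target. There are 200 camera calls.

## Working session

There is one attempt and no reset: what is moved stays moved. The work goes in short steps, Python scripts to look and compute and a tool call to move; the robot and the scene stay as the last step left them, time stands still between calls to the robot, and variables do not carry over. Pictures are saved under pics/ and viewed, at most 10 in all, crops included, and the job is handed in when it is done.

Besides the shell and the picture viewer there is one more tool, called as a command line: name --pt "numbers of a row" for each row, then --argument value for the rest. jog_arm: Moves the arm, as the interface text tells. Its arguments: {"type":"object","properties":{"increments":{"type":"array","items":{"type":"array","items":{"type":"number"}}},"newtons":{"type":"number"}},"required":["increments"]}

```bash
mkdir -p pics; python3 - <<'E'
from cell import env, imaging
import cv2, numpy as np
s=env.observe(); print({k:np.round(v,3).tolist() for k,v in s.items()})
for n in("scene","top"):
    cv2.imwrite(f"pics/{n}0.png",imaging.read_camera(n)[:,:,::-1])
    m=imaging.camera_model(n);print(n,np.round(m["K"],1).tolist(),np.round(-m["R"].T@m["t"],3))
E
```

```text
{'time_s': 0.0, 'joint_positions': [1.165, 0.418, -0.01, 1.614, 0.005, 1.111, -0.053], 'joint_velocities': [-0.0, -0.001, -0.002, -0.0, 0.001, 0.0, 0.0], 'joint_torque': [-0.004, -85.126, 0.636, -42.601, -0.049, 0.019, 0.0], 'tool_pos': [0.223, -0.584, 0.227], 'tool_rot': [0.983, 0.181, -0.0, -0.001], 'ft_force': [-0.377, 0.367, 0.589], 'ft_torque': [0.009, -0.029, -0.016], 'grip_force': 0.0, 'grip_width': 0.094}
scene [[491.7, 0.0, 319.3], [0.0, 491.7, 238.9], [0.0, 0.0, 1.0]] [ 1.547 -0.201  0.954]
top [[488.9, 0.0, 320.2], [0.0, 488.9, 243.5], [0.0, 0.0, 1.0]] [0.313 0.006 1.095]
```

View pics/scene0.png

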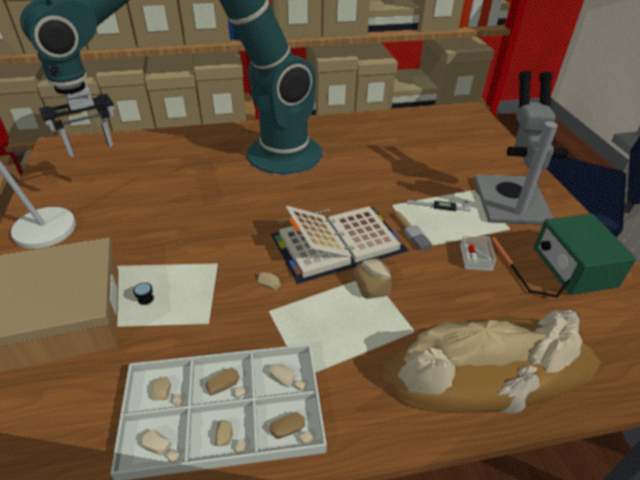

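View pics/top0.png

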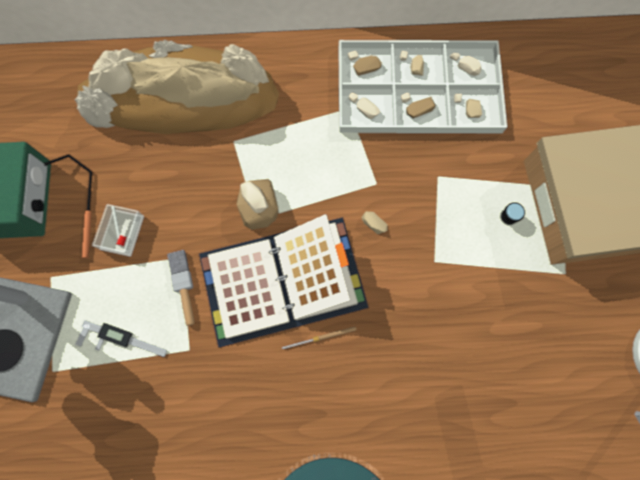

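The scene image shows the book near (335,240) with the leaf ajar. In the top view the book's covers run from (200,240) to (365,305), with the rings near (285,280) and the orange tab near (342,255). I'll enlarge the book in both views.

```bash
python3 - <<'E'
import cv2
a=cv2.imread("pics/top0.png")[200:360,185:385];cv2.imwrite("pics/topc.png",cv2.resize(a,None,fx=3.75,fy=3.75,interpolation=cv2.INTER_CUBIC))
a=cv2.imread("pics/scene0.png")[190:290,260:420];cv2.imwrite("pics/scenec.png",cv2.resize(a,None,fx=5,fy=5,interpolation=cv2.INTER_CUBIC))
E
```

```text
(no output)
```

View pics/topc.png

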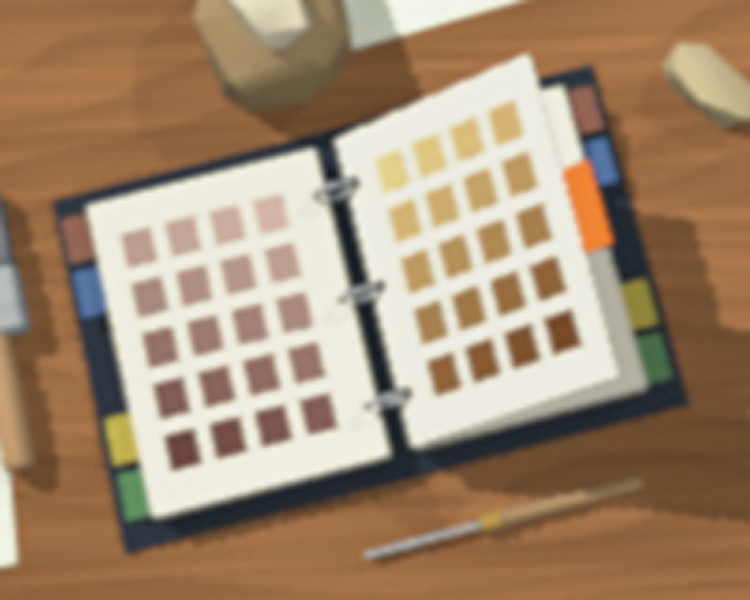

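View pics/scenec.png

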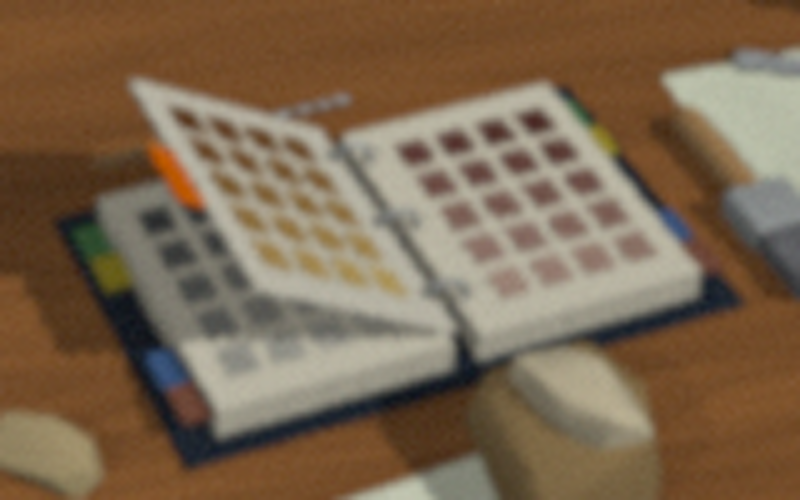

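The crops show the cover corners, the leaf's outer corners and the tab clearly. Next I'll fit the book pose and leaf angle to both views.

```bash
cat > h.py <<'E'
import numpy as np
from cell import env, imaging
def proj(n,X):
    m=imaging.camera_model(n);c=np.asarray(X)@np.array(m["R"]).T+m["t"];p=c@np.array(m["K"]).T
    return p[:,:2]/p[:,2:]
def bk(q,P):
    c,s=np.cos(q[2]),np.sin(q[2]);P=np.asarray(P,float)
    return np.c_[q[0]+c*P[:,0]-s*P[:,1],q[1]+s*P[:,0]+c*P[:,1],P[:,2]]
def leaf(a,x,r,off=0): # off along the normal (underside negative for a<pi/2)
    return [x,-r*np.cos(a)+off*np.sin(a),.026+r*np.sin(a)+off*np.cos(a)]
E
python3 - <<'E'
from h import *
from scipy.optimize import least_squares
T=lambda L:np.array(L)/3.75+[185,200]; S=lambda L:np.array(L)/5+[260,190]
tc=T([[55,203],[592,68],[686,402],[127,552]]);sc=S([[740,300],[188,465],[58,220],[565,85]])
cov=[[.11,.172,.003],[.11,-.172,.003],[-.11,-.172,.003],[-.11,.172,.003]]
tl=T([[530,57],[617,377],[595,163],[613,243]]);sl=S([[270,298],[130,80]])
def res(q):
    L=[leaf(q[3],.095,.148),leaf(q[3],-.095,.148),leaf(q[3],.025,.166),leaf(q[3],-.025,.166)]
    B=bk(q,cov);W=bk(q,L)
    return np.r_[proj("top",B)-tc,proj("scene",B)-sc,proj("top",W)-tl,proj("scene",W[:2])-sl].ravel()
r=least_squares(res,[.35,.08,.2,.5],loss="soft_l1");q=r.x
print(np.round(q,4));print(np.round(r.fun.reshape(-1,2),1).tolist())
print("tab",bk(q,[leaf(q[3],0,.166)]))
E
```

```text
[0.5129 0.0825 0.202  0.5218]
[[-2.0, -1.3], [-0.5, -1.5], [0.4, 0.6], [-1.8, 0.5], [1.1, -0.7], [-0.6, -0.4], [-1.5, -1.4], [0.1, -1.2], [0.1, -0.8], [0.7, -0.2], [-1.4, -1.2], [0.3, 0.2], [-3.8, -1.6], [-1.3, 0.1]]
tab [[ 0.54181391 -0.05851205  0.10873996]]
```

jog_arm --pt "-1 0 0 0 0.0515" --pt "-1 0 0 0 0.0515" --pt "-1 0.7 -0.65 0 0" --pt "-1 0.7 -0.65 0 0" --pt "-1 0.7 -0.65 0 0" --pt "-1 0.7 -0.65 0 0" --pt "-1 0.7 -0.65 0 0" --pt "-1 0.7 -0.65 0 0" --pt "-1 0.7 -0.65 0 0" --pt "-1 0.7 -0.65 0 0" --pt "-1 0.7 -0.65 0 0" --pt "-1 0.7 -0.65 0 0" --newtons 5

```text
time_s: 1.1
tool_pos: [0.3898, -0.3492, 0.2273]
tool_rot: [0.995, 0.101, -0.0, -0.0]
ft_force: [1.0, -0.2, -0.4]
grip_width: 0.0177
grip_force: 0.0
```

```bash
cat >> h.py <<'E'
q=np.array([0.5129,0.0825,0.202,0.5218])
def st():
    s=env.observe();d=np.array(s["tool_pos"]);c,n=np.cos(q[2]),np.sin(q[2]);u,v=d[0]-q[0],d[1]-q[1]
    r=s["tool_rot"];f=np.array(s["ft_force"])
    print("t",s["time_s"],"book TCP",np.round([c*u+n*v,-n*u+c*v,d[2]],4),"tip z",round(d[2]-.022,4),"yaw err",round(2*np.arctan2(r[1],r[0])-q[2],4),"F book",np.round([c*f[0]+n*f[1],-n*f[0]+c*f[1],f[2]],2),"w",s["grip_width"])
E
python3 -c "from h import *;st()"
```

```text
t 1.1 book TCP [-0.2072 -0.3982  0.2273] tip z 0.2053 yaw err 0.001 F book [ 0.93 -0.35 -0.45] w 0.01767784915852638
```

jog_arm --pt "-1 0.68 -0.66 0 0" --pt "-1 0.68 -0.66 0 0" --pt "-1 0.68 -0.66 0 0" --pt "-1 0.68 -0.66 0 0" --pt "-1 0.68 -0.66 0 0" --pt "-1 0.68 -0.66 0 0" --pt "-1 0.68 -0.66 0 0" --pt "-1 0.68 -0.66 0 0" --pt "-1 0.68 -0.66 0 0" --pt "-1 0.68 -0.66 0 0" --pt "-1 0 0 0 0" --pt "-1 0 0 0 0"

```text
time_s: 2.1
tool_pos: [0.5495, -0.1141, 0.227]
tool_rot: [0.995, 0.103, -0.0, -0.0]
ft_force: [0.9, -2.0, 0.3]
grip_width: 0.0006
grip_force: 0.0
```

```bash
python3 -c "from h import *;st()"
```

```text
t 2.1 book TCP [-0.0036 -0.1999  0.227 ] tip z 0.205 yaw err 0.0036 F book [ 0.46 -2.14  0.34] w 0.0005615124817790819
```

jog_arm --pt "-1 0 0 0.48 0" --pt "-1 0 0 0.48 0" --pt "-1 0 0 0.48 0" --pt "-1 0 0 0.48 0" --pt "-1 0 0 0.48 0" --pt "-1 0 0 0.48 0" --pt "-1 0 0 0.48 0" --pt "-1 0 0 0.48 0" --pt "-1 0 0 0.48 0" --pt "-1 0 0 0.48 0" --pt "-1 0 0 0 0" --pt "-1 0 0 0 0"

```text
time_s: 3.1
tool_pos: [0.5485, -0.1163, 0.0832]
tool_rot: [0.995, 0.101, -0.001, -0.0]
ft_force: [0.2, -0.4, 0.8]
grip_width: 0.0007
grip_force: 0.0
```

```bash
python3 - <<'E'
from h import *;st()
import cv2
t=imaging.read_camera("top")[200:360,185:385,::-1];s=imaging.read_camera("scene")[150:290,240:420,::-1]
cv2.imwrite("pics/p1.png",np.hstack([cv2.resize(t,(400,400)),cv2.resize(s,(400,400))]))
E
```

```text
t 3.1 book TCP [-0.005  -0.2019  0.0832] tip z 0.0612 yaw err -0.0 F book [ 0.12 -0.46  0.76] w 0.0007091501689061956
```

View pics/p1.png

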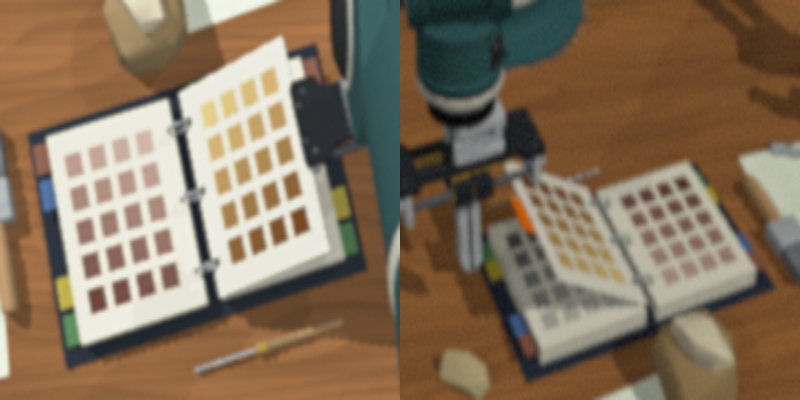

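Top and scene views show the closed fingertips just outside the orange tab (scene panel 470,265; tab 525,215), below its edge height and clear of everything. Advancing to near contact.

jog_arm --pt "-1 0.03 -0.3 0 0" --pt "-1 0.03 -0.3 0 0" --pt "-1 0.03 -0.3 0 0" --pt "-1 0.03 -0.3 0 0" --pt "-1 0 0 0 0" --pt "-1 0 0 0 0" --pt "-1 0 0 0 0"

```text
time_s: 3.78
tool_pos: [0.5455, -0.0796, 0.0835]
tool_rot: [0.995, 0.101, -0.0, 0.0]
ft_force: [-1.2, -0.2, 1.0]
grip_width: 0.0002
grip_force: 0.0
```

```bash
python3 -c "from h import *;st()"
```

```text
t 3.7833 book TCP [-0.0006 -0.1654  0.0835] tip z 0.0615 yaw err 0.0011 F book [-1.25  0.08  0.99] w 0.00021725840160135098
```

jog_arm --pt "-1 0 -0.2 -0.06 0" --pt "-1 0 -0.16 -0.2 0" --pt "-1 0 -0.17 -0.23 0" --pt "-1 0 -0.17 -0.23 0" --pt "-1 0 -0.17 -0.23 0"

```text
time_s: 4.2
tool_pos: [0.5402, -0.0533, 0.1129]
tool_rot: [0.995, 0.101, 0.0, 0.0]
ft_force: [0.6, -1.3, 0.2]
grip_width: 0.0004
grip_force: 0.5
```

```bash
python3 -c "from h import *;st()"
```

```text
t 4.2 book TCP [-0.0005 -0.1386  0.1129] tip z 0.0909 yaw err 0.0011 F book [ 0.37 -1.41  0.19] w 0.00037823143820459536
```

jog_arm --pt "-1 0 -0.19 -0.23 0" --pt "-1 0 -0.19 -0.23 0" --pt "-1 0 -0.19 -0.23 0" --pt "-1 0 -0.19 -0.22 0" --pt "-1 0 -0.23 -0.2 0" --pt "-1 0 -0.23 -0.2 0" --pt "-1 0 -0.23 -0.18 0" --pt "-1 0 -0.23 -0.18 0" --pt "-1 0 0 0 0"

```text
time_s: 4.95
tool_pos: [0.5302, -0.0028, 0.1632]
tool_rot: [0.995, 0.102, 0.001, -0.0]
ft_force: [-0.3, -0.0, 1.5]
grip_width: 0.0005
grip_force: 0.0
```

```bash
python3 - <<'E'
from h import *;st()
import cv2
t=imaging.read_camera("top")[200:360,185:385,::-1];s=imaging.read_camera("scene")[150:290,240:420,::-1]
cv2.imwrite("pics/p2.png",np.hstack([cv2.resize(t,(400,400)),cv2.resize(s,(400,400))]))
E
```

```text
t 4.95 book TCP [-1.000e-04 -8.710e-02  1.632e-01] tip z 0.1412 yaw err 0.0027 F book [-0.31  0.06  1.51] w 0.0005140853159770274
```

View pics/p2.png

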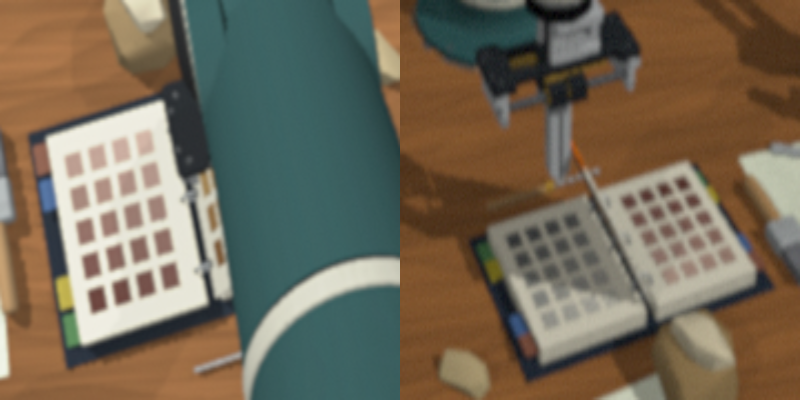

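The scene panel shows the leaf standing steeply against the fingers (tab near 577,155), with the book unmoved. Continuing to upright.

jog_arm --pt "-1 0 -0.25 -0.14 0" --pt "-1 0 -0.25 -0.14 0" --pt "-1 0 -0.25 -0.13 0" --pt "-1 0 -0.25 -0.12 0" --pt "-1 0 -0.29 -0.1 0" --pt "-1 0 -0.29 -0.08 0" --pt "-1 0 -0.29 -0.06 0" --pt "-1 0 -0.29 -0.04 0" --pt "-1 0 -0.29 0 0" --pt "-1 0 0 0 0"

```text
time_s: 5.88
tool_pos: [0.5149, 0.0695, 0.1864]
tool_rot: [0.995, 0.102, 0.0, -0.0]
ft_force: [-0.6, -0.2, -0.2]
grip_width: 0.0009
grip_force: 0.0
```

```bash
python3 -c "from h import *;st()"
```

```text
t 5.8833 book TCP [-0.0007 -0.0131  0.1864] tip z 0.1644 yaw err 0.0031 F book [-0.65 -0.03 -0.18] w 0.000920661272504091
```

jog_arm --pt "-1 0 -0.27 0.04 0" --pt "-1 0 -0.27 0.06 0" --pt "-1 0 -0.27 0.07 0" --pt "-1 0 -0.27 0.08 0" --pt "-1 0 -0.26 0.09 0" --pt "-1 0 -0.26 0.1 0" --pt "-1 0 -0.26 0.1 0" --pt "-1 0 -0.26 0.12 0" --pt "-1 0 0 0 0"

```text
time_s: 6.63
tool_pos: [0.5017, 0.1315, 0.1658]
tool_rot: [0.995, 0.102, -0.0, -0.0]
ft_force: [0.1, 0.0, 0.0]
grip_width: 0.0008
grip_force: 0.0
```

```bash
python3 - <<'E'
from h import *;st()
import cv2
t=imaging.read_camera("top")[200:360,185:385,::-1];s=imaging.read_camera("scene")[150:290,240:420,::-1]
cv2.imwrite("pics/p3.png",np.hstack([cv2.resize(t,(400,400)),cv2.resize(s,(400,400))]))
E
```

```text
t 6.6333 book TCP [-0.0011  0.0502  0.1658] tip z 0.1438 yaw err 0.0029 F book [0.07 0.03 0.03] w 0.000757347067780322
```

View pics/p3.png

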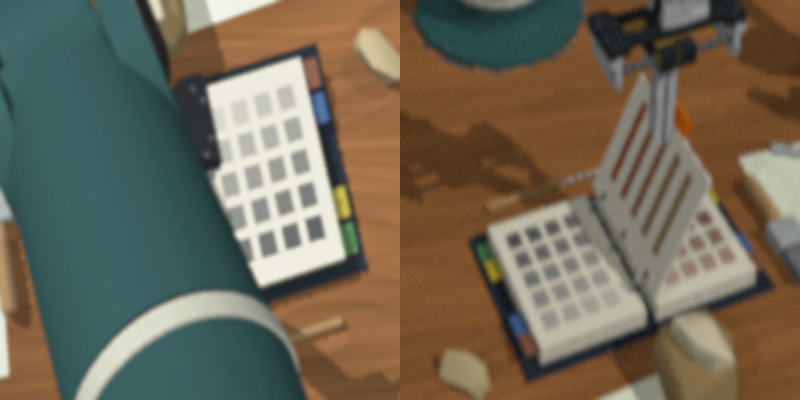

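The leaf is past upright and leaning left with the fingertips on its face (scene panel 660,130); the book is unmoved. Continuing down the arc.

jog_arm --pt "-1 0 -0.24 0.13 0" --pt "-1 0 -0.24 0.14 0" --pt "-1 0 -0.23 0.15 0" --pt "-1 0 -0.22 0.17 0" --pt "-1 0 -0.2 0.19 0" --pt "-1 0 -0.18 0.2 0" --pt "-1 0 -0.17 0.22 0" --pt "-1 0 -0.16 0.23 0" --pt "-1 0 -0.12 0.21 0" --pt "-1 0 -0.1 0.21 0" --pt "-1 0 -0.08 0.2 0" --pt "-1 0 0 0 0"

```text
time_s: 7.73
tool_pos: [0.4901, 0.187, 0.1038]
tool_rot: [0.995, 0.102, -0.001, 0.0]
ft_force: [-1.2, 0.8, -0.2]
grip_width: 0.0006
grip_force: 0.0
```

```bash
python3 -c "from h import *;st()"
```

```text
t 7.7333 book TCP [-0.0014  0.107   0.1038] tip z 0.0818 yaw err 0.0014 F book [-1.    1.07 -0.22] w 0.000553670772500234
```

jog_arm --pt "-1 0 -0.07 0.18 0" --pt "-1 0 -0.06 0.18 0" --pt "-1 0 -0.05 0.17 0" --pt "-1 0 -0.04 0.16 0" --pt "-1 0 -0.03 0.15 0" --pt "-1 0 -0.02 0.14 0" --pt "-1 0 0 0.13 0" --pt "-1 0 0 0.12 0" --pt "-1 0 0 0.1 0" --pt "-1 0 0 0.1 0" --pt "-1 0 0 0.08 0" --pt "-1 0 0 0 0"

```text
time_s: 8.73
tool_pos: [0.4889, 0.1945, 0.0593]
tool_rot: [0.995, 0.101, -0.0, 0.0]
ft_force: [0.3, -0.7, -0.4]
grip_width: 0.0002
grip_force: 0.0
```

```bash
python3 -c "from h import *;st()"
```

```text
t 8.7333 book TCP [-0.001   0.1146  0.0593] tip z 0.0373 yaw err 0.001 F book [ 0.11 -0.71 -0.43] w 0.0001828262909056582
```

jog_arm --pt "-1 0 0 0.05 0" --pt "-1 0 0 0.05 0" --pt "-1 0 0 0.05 0" --pt "-1 0 0 0.05 0" --pt "-1 0 0 0.04 0" --pt "-1 0 0 0.03 0" --pt "-1 0 0 0.02 0" --pt "-1 0 0 0 0" --pt "-1 0 0 0 0"

```text
time_s: 9.48
tool_pos: [0.489, 0.1946, 0.051]
tool_rot: [0.995, 0.101, -0.0, 0.0]
ft_force: [0.3, -0.8, -0.2]
grip_width: 0.0004
grip_force: 0.0
```

```bash
python3 -c "from h import *;st();st()"
```

```text
t 9.4833 book TCP [-0.0009  0.1146  0.051 ] tip z 0.029 yaw err 0.001 F book [ 0.1  -0.79 -0.19] w 0.0003925272018678351
t 9.4833 book TCP [-0.0009  0.1146  0.051 ] tip z 0.029 yaw err 0.001 F book [ 0.1  -0.79 -0.19] w 0.0003925272018678351
```

jog_arm --pt "-1 0 0 0.02 0" --pt "-1 0 0 0.02 0" --pt "-1 0 0 0.02 0" --pt "-1 0 0 0 0" --pt "-1 0 0 0 0"

```text
time_s: 9.9
tool_pos: [0.4892, 0.1947, 0.0499]
tool_rot: [0.995, 0.101, 0.0, 0.0]
ft_force: [-4.0, -2.7, 16.9]
grip_width: 0.0003
grip_force: 8.6
```

```bash
python3 -c "from h import *;st()"
```

```text
t 9.9 book TCP [-0.0007  0.1147  0.0499] tip z 0.0279 yaw err 0.0009 F book [-4.49 -1.87 16.92] w 0.000292513911508495
```

It is pressed flat: 17 N at tip height 27.9 mm, as expected. I'll lift straight off and look.

jog_arm --pt "-1 0 0 -0.04 0" --pt "-1 0 0 -0.1 0" --pt "-1 0 0 -0.3 0" --pt "-1 0 0 -0.6 0" --pt "-1 0 0 -0.6 0" --pt "-1 0 0 -0.6 0" --pt "-1 0 0 -0.6 0" --pt "-1 0 0 -0.6 0" --pt "-1 0 0 -0.6 0" --pt "-1 0 0 -0.6 0" --pt "-1 0 0 0 0" --pt "-1 0 0 0 0"

```text
time_s: 10.9
tool_pos: [0.4894, 0.1948, 0.1895]
tool_rot: [0.995, 0.101, 0.001, -0.0]
ft_force: [0.6, -0.9, 0.1]
grip_width: 0.0003
grip_force: 0.0
```

```bash
python3 - <<'E'
from h import *;st()
import cv2
t=imaging.read_camera("top")[200:360,185:385,::-1];s=imaging.read_camera("scene")[190:290,260:420,::-1]
cv2.imwrite("pics/p4.png",np.hstack([cv2.resize(t,(300,300)),cv2.resize(s,(500,300),interpolation=cv2.INTER_CUBIC)]))
E
```

```text
t 10.9 book TCP [-0.0005  0.1147  0.1895] tip z 0.1675 yaw err 0.0009 F book [ 0.36 -1.03  0.1 ] w 0.00025140240158149073
```

View pics/p4.png

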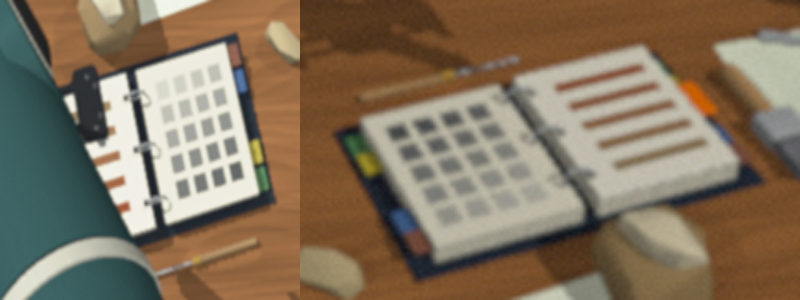

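The leaf lies flat on the left stack, with the orange tab at (700,97) in the scene panel. The book and the things around it are in place, and the fingers are clear.

```bash
python3 -c "from cell import order;print(order.sign_off())"
```

```text
the job is handed in; nothing more can be done
None
```

The leaf with the orange tab was turned over the rings and pressed flat on the left-hand stack (about 17 N at the final press). In the last pictures the book and everything visible around it had not moved, and I handed the job in at about 11 s.

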